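# Feed the rack of blanks past the spring gate

## Robot

A 6-joint arm with a two-finger parallel gripper is mounted at the origin on the work surface. World frame = base frame: x ahead of the robot, y to its left, z up, the work surface at z = 0. Lengths are in m, angles in degrees, forces in N, time in s.
With the tool pointing down it reaches from about 0.35 to 0.775 m from the base axis. Payload 5.5 kg.
Tool frame: the origin (TCP) lies midway between the tips of the shut fingers; the grasp point (between the pads) lies grasp_offset behind it (grasp_offset is the distance from the TCP to the grasp point, in m); y points along the fingers, x is the direction in which the jaws open and shut, and the axes are right-handed (so a half turn about y gives the same grasp; the last joint's range is limited). The gripper opens to 85 mm and grips with 20 to 120 N. Pads are 22 mm wide; open, the fingers measure 114 mm over their backs; the gripper's body (76 mm by 85 mm) begins 54 mm behind the grasp point. The pads swing forward as they close: fully open they stand 13 mm farther back than shut.
Start: joints at [-72.227, 17.945, 2.641, 74.691, 0, 82.002], TCP at [0.25, -0.518, 0.231] pointing down, gripper open.
Joint ranges: [-158.12, 158.12], [-49.38, 96.58], [-58.88, 72.47], [-126.05, 133.96], [-84.25, 85.87], [-180, 180]. Speed limits (degrees/s): [147.25, 147.25, 180, 180, 180, 180].

## Interface

Orientations are given as [roll, pitch, yaw] about the fixed x, y, z axes, in that order (R = Rz(yaw) Ry(pitch) Rx(roll)).
In Python, from workcell import get_state, read_camera, hand_in, grasp_offset gives the robot as it stands.
- The arm moves only by the tool jog_arm, never from a script. Its argument "steps" is text: rows parted by semicolons, each of 7 numbers parted by spaces: the turn, a rotation vector about the tool's x, y, z in degrees, then the shift along the tool's x, y, z in m, then the finger opening in m, from 0 to 0.0854. In form: rx ry rz x y z gripper; .... A call has exactly 10 rows; each row is the pose to reach, as a shift and turn from the pose commanded when the call began, along the tool's axes at that moment; what a row does not reach only later rows make up. A row lasts 1/10 s, in which the tool goes at most 50 mm and 8.59 degrees, less where a joint would pass 70% of its speed; a pose out of reach is approached as far as the arm can. A call with a gripper value outside its range is refused whole. The fingers move at their own pace and stop on an object; the grip force is fixed at half the most. Time passes only in rows, so rows that repeat a pose let the fingers close, or fill a call up. It gives the time, the measured TCP pose, the force and the opening at its end, in the units of the state.
- get_state(): the state, without advancing time (a new reading comes with each control period).
- read_camera(name): name is "side" or "top"; returns a dict with "img" (480x640x3 uint8, blue, green, red), "z_map" (480x640 float32, m along the optical axis (not along the pixel's ray), 0 where there is no reading), "camera_matrix" (3x3 intrinsics, pixels), "k1" (the pictures are not rectified: a ray, as slopes to the right and down, at radius r is drawn at 1 + k1 r^2 times it, then the intrinsics apply), "position" and "orientation" of the camera in the world. Camera axes: x right, y up, looking along -z (the intrinsics and any distortion apply to the point x, -y, -z); pixel columns grow to the right and rows downward; lengths in m; the calibration is good to about 2 mm. A picture is of the moment at which its call begins.
- hand_in(): hands the job in, once; it reports no verdict.
The state is a dict: "clock": time; "joint_pos": joint angles; "dq": joint speeds; "joint_efforts": joint torques, N m; "tool_pos": TCP position; "eef_rot": TCP orientation; "force": force on the tool from outside, world axes, zero at the start; "ft_torque": the same for the moment, N m; "gripper_width": opening from 0.0 (shut) to 1.0 (fully open).
Only numpy, scipy, OpenCV 4.12 (cv2) and the standard library are available. Lean on these libraries where they do the work, as an engineer would, in place of code of your own. Each camera call takes 0.05 s, during which the arm holds its last target.

## Task

Load the marking machine: with one fingertip press the long paddle beside the chute down so that the gate stands open, and while you keep it held open, push the rack of metal blanks from behind with another finger along the chute, past the gate, until it is fully home against the end stop. Only then let the paddle come up, so that the gate closes behind the blanks, and move clear. The gate must never touch the rack; the rack is only pushed, never lifted or tipped; leave the jar, the screwdriver and the card holder where they are.

Things in the scene. Friction and masses are not known exactly. Their poses are not given: they have to be found in the camera images.
- chute: Fixed straight chute: dark steel base 345 x 100 x 6 mm with low black side walls, inner width 64 mm, floor 6 mm and wall tops 28 mm above the bed. Origin on the bed plate under the chute's centre line; x axis = feed direction (along the chute to the end stop), y to the left of it, z up. Places given below as chute x, y are in this frame.
- end_stop (a point): Top centre of the end stop's face, at chute x = 149 mm: a black wall across the far end of the chute, top 36 mm above the bed.
- shaft (a point): Point on the axis of the gate's steel shaft (8 mm thick), beside the paddle's middle. The shaft lies parallel to the chute at chute y = -44 mm, 50 mm above the bed, turning in two black posts (12 x 14 mm, 58 mm tall) at chute x = -178 and 40 mm. It carries both the paddle and the gate.
- gate (a joint): Turn of the shaft in rad: 0 = gate closed, about 0.5 = the gate just clears the blanks, 0.6 to 0.9 = well open, 1.0 = mechanical end. A spring closes it (some 2 to 4 N at the paddle), it does not stay open by itself.
- paddle (a point): Middle of the top face of the press paddle: flat grey strip 185 mm long (chute x -170 to 15 mm), 36 mm wide (14 to 50 mm out from the shaft axis, on -y side). Closed, it slopes up outwards by 20 deg (point 61 mm above bed); at 0.7 rad down by 20 deg (point 39 mm). Press it anywhere along its length, sliding allowed: a fingertip 38-40 mm above the bed holds the gate well open.
- gate_plate (a point): Middle of the lower edge of the steel gate plate (34 x 34 mm) hanging across the chute at chute x = 65 mm from a bar 8 mm thick; 32 mm above the bed when closed, where it blocks the blanks. Pressing the paddle swings it up about the shaft; open, bar and plate stand up to 120 mm above the bed.
- rack: Loose white plastic rack in the chute, 155 x 58 mm, about 0.25 kg. Origin: centre of its underside; x forward (feed). Its front 70 mm is the body with six upright metal blanks, 45 mm tall; behind it a flat tongue 8 mm thick, at the rear an upright push plate. Home: origin at chute x = 71.5 mm, body 10 mm past the gate, tongue under the gate, push plate's rear face at chute x = -6 mm.
- push_face (a point): Point on the rear face of the rack's push plate (8 mm thick, 50 mm wide, top 76 mm above the bed): middle of its width, 42 mm above the bed. The face looks back along the chute; pushed here, anywhere on its width, the rack slides forward.
- jar: Bystander: small glass jar, black cap, 42 mm diameter, 55 mm tall, standing. Origin under its centre.
- driver: Bystander: screwdriver with black handle, 150 mm long, lying on the bed.
- holder: Bystander: black card holder 75 x 60 mm with three upright metal cards, 70 mm tall. Origin under its centre.
Not all that is in view belongs to the job. Of the things shaped like the rack, the white one is meant.

How it is judged (in metres and radians):
On the way, in this order (a step that is already met when the one before it is completed fails the run):
1. a fingertip holds the gate open while the rack is still wholly in front of it (value of joint gate above 0.5 rad and contact force between the fingers and gate above 0.3 N and x of rack in the frame of chute below -0.015 m), for 0.1 s.
2. fingers push the rack half way past the gate while they hold the gate open (value of joint gate above 0.5 rad and contact force between the fingers and gate above 0.3 N and x of rack in the frame of chute between 0.005 and 0.058 m and contact force between the fingers and rack above 0.1 N), for 0.05 s.
3. the rack is home against the end stop with the gate still held open (value of joint gate above 0.5 rad and contact force between the fingers and gate above 0.3 N and x of rack in the frame of chute above 0.0675 m), for 0.05 s.
At the end, for the whole second after the job is handed in: The rack lies flat on the chute floor within 4 mm of the end stop and at rest, and the gate has closed behind the blanks (within 0.06 rad) (x of rack in the frame of chute between 0.0675 and 0.0745 m and z of rack in the frame of chute below 0.009 m and angle between the x axis of rack and the x axis of chute, either way round below 0.1 rad and value of joint gate below 0.06 rad and linear speed of rack below 0.01 m/s); the robot touches nothing.
It fails at once if the gate touches the rack (contact force between gate and rack above 0.5 N).
It fails at once if the rack is lifted off the chute floor (z of rack in the frame of chute above 0.016 m).
It fails at once if the rack is tipped (angle between rack's own z axis and vertical above 0.15 rad).
It fails at once if a bystander (jar, screwdriver or card holder) is disturbed (distance of any of jar, driver, holder from where it was at the start of the episode above 0.02 m).
It also fails if it takes over 45 s, if anything falls off the work surface, if the arm or the gripper's body presses on something with over 40 N, if the wrist force passes 120 N, or if a joint passes its speed limit or range.

## Working session

There is one attempt and no reset: what is moved stays moved. The work goes in short steps, Python scripts to look and compute and a tool call to move; the robot and the scene stay as the last step left them, time stands still between calls to the robot, and variables do not carry over. Pictures are saved under pics/ and viewed, and the job is handed in when it is done.

Besides the shell and the picture viewer there is one more tool, called after "Call:" by a JSON object that holds its "op" and its "data". jog_arm: Moves the arm, as the interface text tells. Its arguments: {"type":"object","properties":{"steps":{"type":"string"}},"required":["steps"]}

```bash
ls; mkdir -p pics
python3 - <<'E'
from workcell import *
import cv2,numpy as np
print(get_state(), grasp_offset)
for n in("side","top"):
    c=read_camera(n); cv2.imwrite(f"pics/{n}0.png",c["img"]); np.savez(f"{n}0.npz",**c)
    print(n,c["camera_matrix"],c["k1"],c["position"],c["orientation"])
E
```

```text
pics
{'clock': 0.0, 'joint_pos': array([-7.22277002e+01,  1.79925969e+01,  2.57507229e+00,  7.46889041e+01,
       -1.80521792e-03,  8.20007520e+01]), 'dq': array([-0.17094453, -0.01351071, -0.04601357,  0.00150185,  0.02390756,
        0.10610702]), 'joint_efforts': array([-1.24599523e-03, -4.80614913e+01,  2.98538929e+01,  1.90518686e-02,
       -4.01173875e-04,  6.62350431e-06]), 'tool_pos': array([ 0.24981774, -0.51732335,  0.23037747]), 'eef_rot': array([-89.98697701,   0.10564434, -64.22843852]), 'force': array([-0.70914025, -0.31236611,  0.13411041]), 'ft_torque': array([-0.02773141,  0.00996484, -0.01029647]), 'gripper_width': 1.0024198461804301} 0.0187
side [[518.35334851   0.         323.19277899]
 [  0.         518.35334851 231.87798489]
 [  0.           0.           1.        ]] -0.080583595047964 [0.3232459  0.67593119 0.49623861] [ 6.13942824e+01 -1.57454863e-01 -1.64572362e+02]
top [[613.82471779   0.         313.05178006]
 [  0.         613.82471779 242.24155993]
 [  0.           0.           1.        ]] -0.1949740563749425 [ 0.32244975 -0.07389997  1.19360524] [ 10.4586903   -0.38177335 -88.93765724]
```

View pics/side0.png

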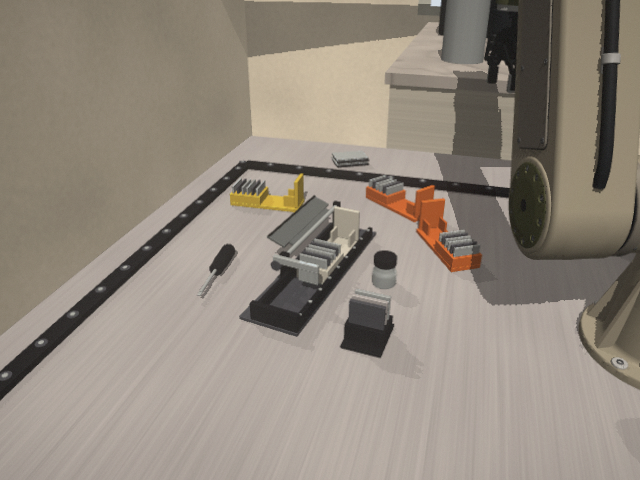

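View pics/top0.png

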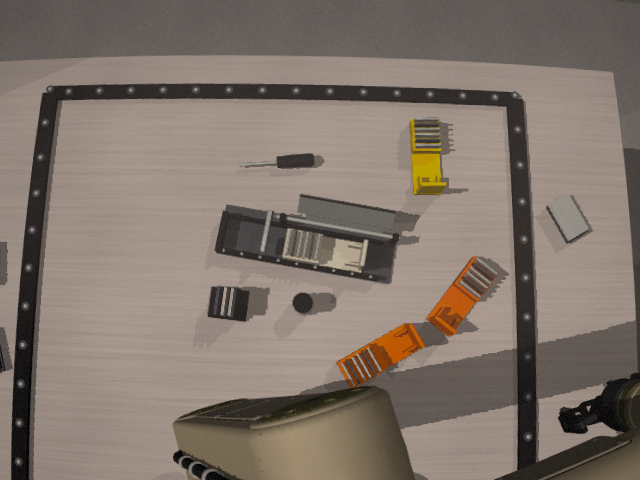

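```bash
cat > h.py <<'E'
import numpy as np,cv2
from scipy.spatial.transform import Rotation as R
def load(n): return dict(np.load(n,allow_pickle=True))
def rays(c,px):
    px=np.atleast_2d(np.array(px,float)); K=c["camera_matrix"]; k=float(c["k1"])
    d=cv2.undistortPoints(px.reshape(-1,1,2),K,np.array([k,0,0,0,0.])).reshape(-1,2)
    v=np.c_[d[:,0],-d[:,1],-np.ones(len(d))]
    return R.from_euler('xyz',c["orientation"],degrees=True).apply(v)
def onplane(c,px,z):
    v=rays(c,px); p=c["position"]; return p+v*((z-p[2])/v[:,2])[:,None]
def withdepth(c,px):
    v=rays(c,px); px=np.atleast_2d(np.array(px)).astype(int); return c["position"]+v*c["z_map"][px[:,1],px[:,0]][:,None]
def proj(c,P):
    P=np.atleast_2d(P); q=R.from_euler('xyz',c["orientation"],degrees=True).inv().apply(P-c["position"])
    s=np.c_[q[:,0]/-q[:,2],-q[:,1]/-q[:,2]]; r2=(s**2).sum(1)
    s=s*(1+float(c["k1"])*r2)[:,None]; K=c["camera_matrix"]
    return np.c_[s[:,0]*K[0,0]+K[0,2],s[:,1]*K[1,1]+K[1,2]]
E
python3 - <<'E'
from h import *
t=load("top0.npz");s=load("side0.npz")
cv2.imwrite("pics/topz.png",cv2.resize(t["img"][180:300,205:415],None,fx=3.8,fy=3.8,interpolation=cv2.INTER_CUBIC))
cv2.imwrite("pics/sidez.png",cv2.resize(s["img"][185:335,230:390],None,fx=4,fy=4,interpolation=cv2.INTER_CUBIC))
print(withdepth(t,[[200,200],[150,250],[350,320],[240,240],[340,215]]).round(4))
print(withdepth(s,[[200,320],[450,350]]).round(4))
E
```

```text
[[ 6.250e-01  1.517e-01 -2.000e-04]
 [ 5.206e-01  2.474e-01  8.000e-04]
 [ 3.907e-01 -1.521e-01  3.600e-03]
 [ 5.433e-01  6.630e-02  6.600e-03]
 [ 5.861e-01 -1.278e-01  5.670e-02]]
[[ 0.6713  0.12   -0.001 ]
 [ 0.2972  0.0862 -0.0011]]
```

View pics/topz.png

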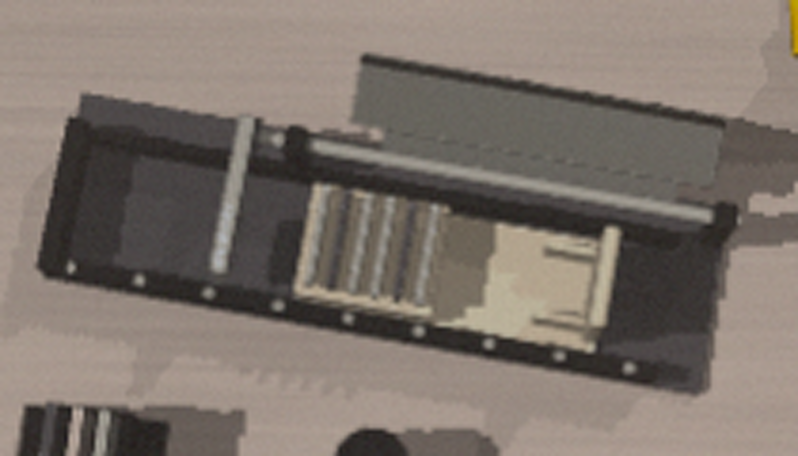

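View pics/sidez.png

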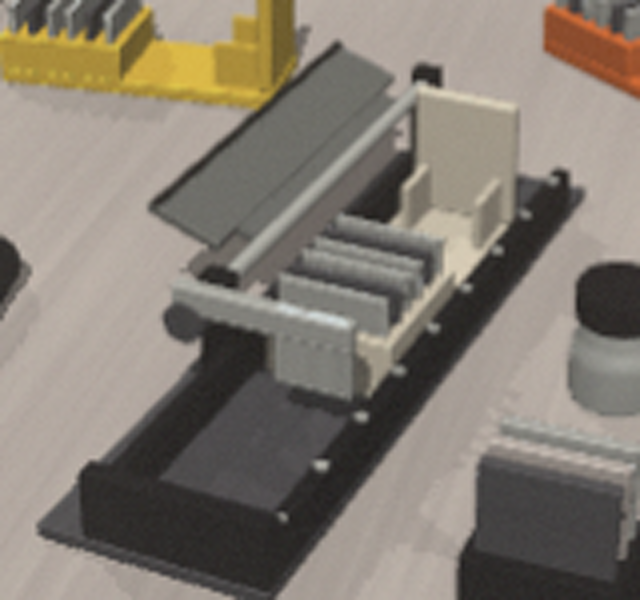

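```bash
cat >> h.py <<'E'
def tz(p): return (np.array(p)+.5)/3.8-.5+[205,180]
def sz(p): return (np.array(p)+.5)/4-.5+[230,185]
E
python3 - <<'E'
from h import *
from scipy.optimize import least_squares
t=load("top0.npz");s=load("side0.npz")
T=[((80,93),(172.5,-50,6)),((703,393),(-172.5,50,6)),((297,140),(40,-44,58)),((725,215),(-178,-44,58)),((363,54),(15,-91,68)),((724,121),(-170,-91,68))]
S=[((40,532),(172.5,-50,6)),((270,599),(172.5,50,6)),((583,190),(-172.5,50,6)),((428,68),(-178,-44,58)),((338,43),(-170,-91,68)),((151,208),(15,-91,68))]
def f(v,full=False):
    a=v[2];Rm=np.array([[np.cos(a),-np.sin(a),0],[np.sin(a),np.cos(a),0],[0,0,1]])
    w=lambda P:np.array(P)/1000@Rm.T+[v[0],v[1],0]
    r=[]
    for c,l,g in((t,T,tz),(s,S,sz)):
        r.append(proj(c,w([m for _,m in l]))-g([p for p,_ in l]))
    return r if full else np.vstack(r).ravel()
o=least_squares(f,[.53,-.03,1.45],loss='soft_l1')
print(o.x,np.degrees(o.x[2]));[print(x.round(1)) for x in f(o.x,True)]
a=o.x[2];ex=np.array([np.cos(a),np.sin(a),0]);ey=np.array([-np.sin(a),np.cos(a),0]);O=np.array([*o.x[:2],0])
np.save("chute.npy",o.x)
loc=lambda P:np.c_[(P-O)@ex,(P-O)@ey,P[:,2]]
# push plate top edge z=.076
print(loc(onplane(t,tz([(614,230),(600,345),(607,228),(586,350)]),.076)).round(4))
print(loc(onplane(s,sz([(419,88),(518,103)]),.076)).round(4))
print("shadow",proj(t,O+ex*-.19+[0,0,0]))
# jar, holder, driver
for n,p in dict(jar=(303,303),hold=(229,303),drv=(297,160),orange=(436,345),yel=(430,190)).items(): print(n,loc(onplane(t,[p],.05)),onplane(t,[p],.05))
E
```

```text
[ 0.53242411 -0.05262882  1.40442492] 80.46762060522816
[[-5.6  2.6]
 [-7.3  4.6]
 [ 0.7 -0.9]
 [ 1.1  0.3]
 [ 0.8 -0.8]
 [ 1.9 -0.7]]
[[-0.5  1.4]
 [ 0.6  3.3]
 [ 3.2  1.3]
 [-0.3 -2. ]
 [-0.8 -2.9]
 [-1.  -4.2]]
[[-0.1214 -0.0227  0.076 ]
 [-0.1243  0.0344  0.076 ]
 [-0.1179 -0.0231  0.076 ]
 [-0.118   0.038   0.076 ]]
[[-0.1131 -0.0198  0.076 ]
 [-0.1181  0.0277  0.076 ]]
shadow [[394.85974326 264.73520334]]
jar [[-0.02718773  0.11131547  0.05      ]] [[ 0.41814324 -0.06100675  0.05      ]]
hold [[0.10874144 0.13724265 0.05      ]] [[0.4150846 0.0773392 0.05     ]]
drv [[ 0.03630657 -0.15983259  0.05      ]] [[ 0.69606231 -0.04329263  0.05      ]]
orange [[-0.28559563  0.14376392  0.05      ]] [[ 0.34334921 -0.31047298  0.05      ]]
yel [[-0.22891128 -0.14897879  0.05      ]] [[ 0.64143698 -0.30305095  0.05      ]]
```

```bash
cat > fit.py <<'E'
from h import *
from scipy.optimize import least_squares
t=load("top0.npz");s=load("side0.npz")
B1,B0=160,-185
T=[((80,93),(1,-50,6)),((703,393),(0,50,6)),((297,140),(40,-44,58)),((725,215),(-178,-44,58)),((363,54),(15,-91,68)),((724,121),(-170,-91,68))]
S=[((40,532),(1,-50,6)),((270,599),(1,50,6)),((583,190),(0,50,6)),((428,68),(-178,-44,58)),((338,43),(-170,-91,68)),((151,208),(15,-91,68))]
def f(v,full=False):
    a=v[2];Rm=np.array([[np.cos(a),-np.sin(a),0],[np.sin(a),np.cos(a),0],[0,0,1]])
    def w(P):
        P=np.array(P,float); 
        for p in P:
            if p[2]==6: p[0]=v[3]-345*(p[0]==0)
        return P/1000@Rm.T+[v[0],v[1],v[4]]
    r=[]
    for c,l,g in((t,T,tz),(s,S,sz)):
        r.append(proj(c,w([m for _,m in l]))-g([p for p,_ in l]))
    return r if full else np.vstack(r).ravel()
o=least_squares(f,[.53,-.03,1.45,160,0],loss='soft_l1',x_scale=[.1,.1,.1,10,.01])
print(o.x,np.degrees(o.x[2]));[print(x.round(1)) for x in f(o.x,True)]
a=o.x[2];ex=np.array([np.cos(a),np.sin(a),0]);ey=np.array([-np.sin(a),np.cos(a),0]);O=np.array([*o.x[:2],0])
np.save("chute.npy",o.x)
loc=lambda P:np.c_[(P-O)@ex,(P-O)@ey,P[:,2]]
E
python3 - <<'E'
from fit import *
print(loc(onplane(t,tz([(614,230),(600,345),(607,228),(586,350)]),.076)).round(4))
print(loc(onplane(s,sz([(419,88),(518,103)]),.076)).round(4))
for c,n,b in((t,'top',(180,300,205,415)),(s,'side',(185,335,230,390))):
    im=c["img"].copy(); im=cv2.resize(im,None,fx=4,fy=4)
    for x,y,z in [(-185,-50,6),(-185,50,6),(160,-50,6),(160,50,6),(40,-44,58),(-178,-44,58),(149,32,36),(149,-32,36),(15,-91,67),(-170,-91,67),(65,-17,32),(65,17,32),(15,-57,55),(-170,-57,55),(-178,-44,50),(40,-44,50)]:
        p=proj(c,O+ex*x/1e3+ey*y/1e3+[0,0,z/1e3])[0]*4+1.5
        cv2.circle(im,(int(p[0]),int(p[1])),3,(0,0,255),1)
    cv2.imwrite(f"pics/{n}fit.png",im[b[0]*4:b[1]*4,b[2]*4-0:b[3]*4][:600,:800])
E
```

```text
[ 5.35434338e-01 -5.06906850e-02  1.39193753e+00  1.60674172e+02
 -4.77506035e-03] 79.7521457745365
[[ 0.1  1.8]
 [-3.1  5.5]
 [ 0.1 -2.1]
 [-0.1  0.4]
 [ 0.5 -1.7]
 [ 0.9 -0.5]]
[[ 0.7 -0.6]
 [ 0.7  1.3]
 [ 4.4  1.4]
 [-0.9  0.5]
 [-1.3 -0.6]
 [-2.6 -1.8]]
[[-0.1236 -0.0216  0.076 ]
 [-0.1272  0.0354  0.076 ]
 [-0.12   -0.0219  0.076 ]
 [-0.1209  0.0392  0.076 ]]
[[-0.1153 -0.0186  0.076 ]
 [-0.1208  0.0288  0.076 ]]
```

View pics/topfit.png

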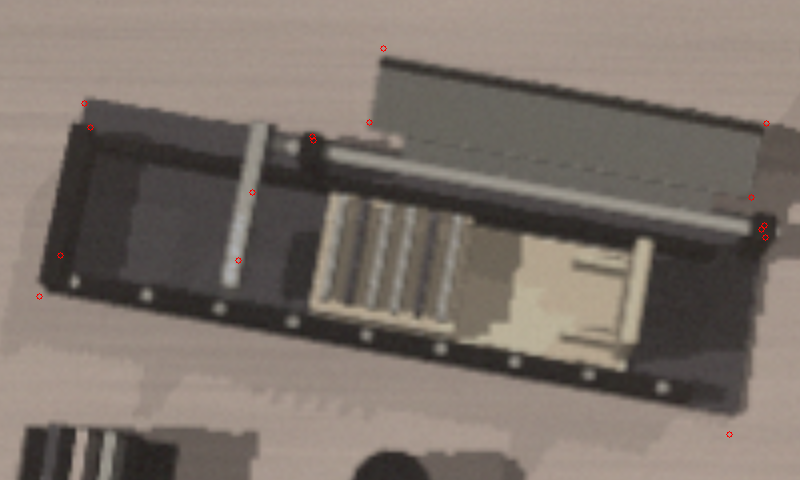

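View pics/sidefit.png

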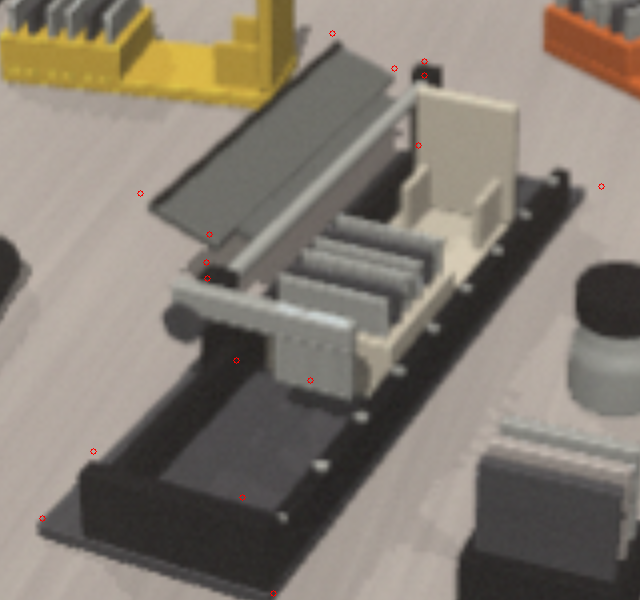

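```bash
sed -i "s/o=least_squares(f.*/o=least_squares(f,[.53,-.03,1.45,160,0,-8],loss='soft_l1',x_scale=[.1,.1,.1,10,.01,10])/; s/if p\[2\]==6: p\[0\]=v\[3\]-345\*(p\[0\]==0)/if p[2]==6: p[0]=v[3]-345*(p[0]==0);p[1]+=v[5]/" fit.py
python3 - <<'E'
from fit import *
print(loc(onplane(t,tz([(614,230),(600,345),(607,228),(586,350)]),.076)).round(4))
print(loc(onplane(s,sz([(419,88),(518,103)]),.076)).round(4))
zz=o.x[4]
for c,n,b in((t,'top',(180,300,205,415)),(s,'side',(185,335,230,390))):
    im=c["img"].copy(); im=cv2.resize(im,None,fx=4,fy=4)
    for x,y,z in [(-185,-60,6),(-185,40,6),(160,-60,6),(160,40,6),(40,-44,58),(-178,-44,58),(149,32,36),(149,-32,36),(15,-91,67),(-170,-91,67),(65,-17,32),(65,17,32),(15,-57,55),(-170,-57,55),(-178,-44,50),(40,-44,50)]:
        p=proj(c,O+ex*x/1e3+ey*y/1e3+[0,0,zz+z/1e3])[0]*4+1.5
        cv2.circle(im,(int(p[0]),int(p[1])),3,(0,0,255),1)
    cv2.imwrite(f"pics/{n}fit2.png",im[b[0]*4:b[1]*4,b[2]*4-0:b[3]*4][:600,:800])
E
```

```text
[ 5.30779220e-01 -5.16325038e-02  1.41546827e+00  1.60549966e+02
 -5.59822282e-03 -1.08572349e+01] 81.10035795838547
[[ 0.7  0.7]
 [-0.9  0.4]
 [-0.1  0.8]
 [ 0.1  0.7]
 [-0.2  0.8]
 [ 0.6 -0.2]]
[[-0.5 -0.8]
 [-0.   0.1]
 [-0.3  0. ]
 [-0.7  0.8]
 [-1.2 -0.1]
 [-0.3 -0.7]]
[[-0.1224 -0.0232  0.076 ]
 [-0.1246  0.034   0.076 ]
 [-0.1188 -0.0236  0.076 ]
 [-0.1183  0.0375  0.076 ]]
[[-0.114  -0.0203  0.076 ]
 [-0.1185  0.0272  0.076 ]]
```

View pics/topfit2.png

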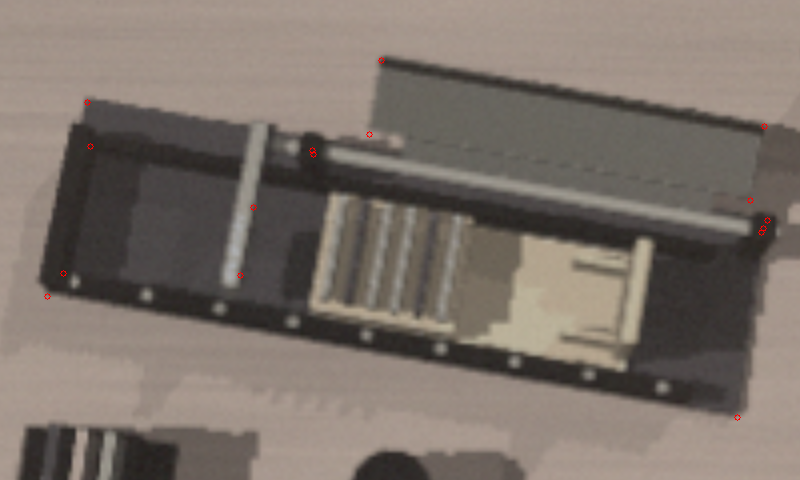

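View pics/sidefit2.png

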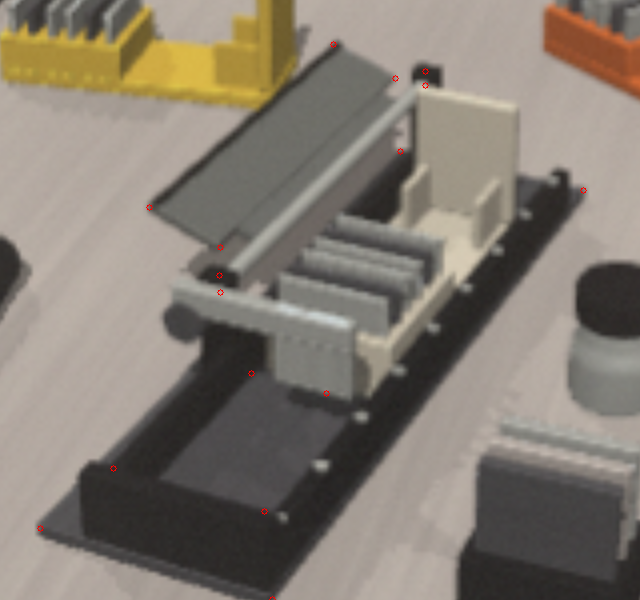

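Run:
```python
from h import *
t=load("top0.npz");s=load("side0.npz")
def z(c,n,y0,y1,x0,x1,k):
    im=cv2.resize(c["img"][y0:y1,x0:x1],None,fx=k,fy=k,interpolation=cv2.INTER_CUBIC)
    im=np.clip(im.astype(float)*1.8,0,255).astype(np.uint8)
    for x in range(x0,x1,10): cv2.putText(im,str(x),((x-x0)*k,10),0,.35,(0,255,0),1);cv2.line(im,((x-x0)*k,0),((x-x0)*k,im.shape[0]),(0,120,0),1)
    for y in range(y0,y1,10): cv2.putText(im,str(y),(0,(y-y0)*k),0,.35,(0,255,0),1);cv2.line(im,(0,(y-y0)*k),(im.shape[1],(y-y0)*k),(0,120,0),1)
    cv2.imwrite(f"pics/{n}.png",im)
z(t,"ta",195,285,210,310,8);z(t,"tb",190,285,300,405,7)
z(s,"sa",250,335,235,335,7);z(s,"sb",190,275,265,380,7)
```

```text
(no output)
```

View pics/ta.png

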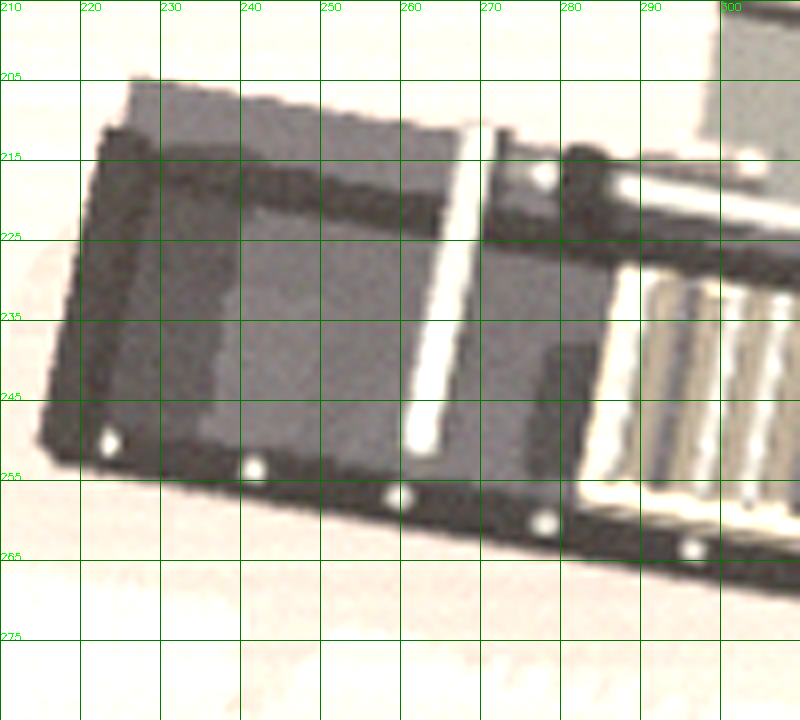

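View pics/tb.png

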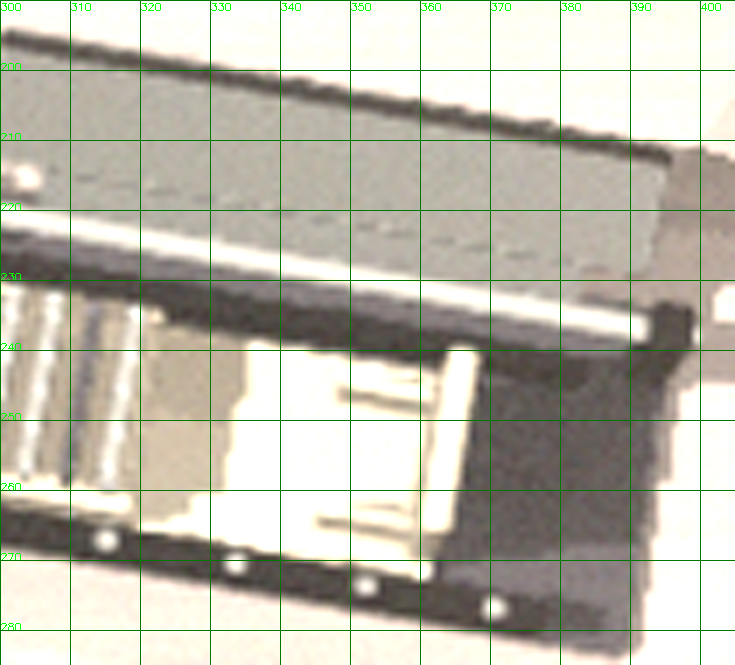

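View pics/sa.png

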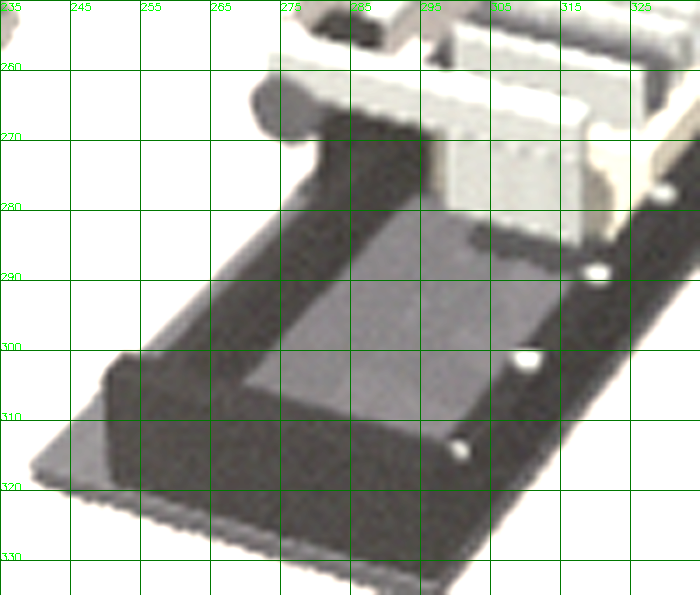

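View pics/sb.png

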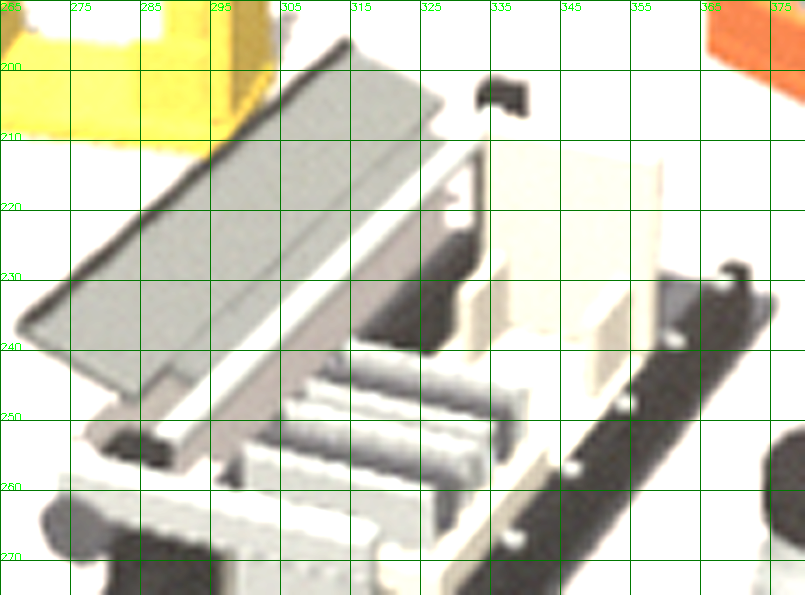

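```bash
cat > fit.py <<'E'
from h import *
from scipy.optimize import least_squares
t=load("top0.npz");s=load("side0.npz")
T=[((226.3,204.5),(1,-50,6)),((389.5,283.5),(0,50,6)),((283,216.8),(40,-44,58)),((396,236.8),(-178,-44,58)),((263,251.5),(65,17,999))]
S=[((239.5,316.5),(1,-50,6)),((297.5,333.5),(1,50,6)),((375.8,232.5),(0,50,6)),((318.3,286.5),(65,17,32)),((298.8,281),(65,-17,32))]
T=T[:4]
def f(v,full=False):
    a=v[2];Rm=np.array([[np.cos(a),-np.sin(a),0],[np.sin(a),np.cos(a),0],[0,0,1]])
    def w(P):
        P=np.array(P,float)
        for p in P:
            if p[2]==6: p[0]=v[3]-345*(p[0]==0);p[1]+=v[4]
        return P/1000@Rm.T+[v[0],v[1],0]
    r=[]
    for c,l,g in((t,T,tz),(s,S,sz)):
        r.append(proj(c,w([m for _,m in l]))-np.array([p for p,_ in l]))
    return r if full else np.vstack(r).ravel()
o=least_squares(f,[.53,-.03,1.45,160,-8],loss='soft_l1',x_scale=[.1,.1,.1,10,10])
print(o.x,np.degrees(o.x[2]));[print(x.round(1)) for x in f(o.x,True)]
a=o.x[2];ex=np.array([np.cos(a),np.sin(a),0]);ey=np.array([-np.sin(a),np.cos(a),0]);O=np.array([*o.x[:2],0])
np.save("chute.npy",o.x)
loc=lambda P:np.c_[(P-O)@ex,(P-O)@ey,P[:,2]]
W=lambda x,y,z:O+ex*x/1e3+ey*y/1e3+np.array([0,0,z/1e3])
E
python3 - <<'E'
from fit import *
print("plate top rear", loc(onplane(t,[(368.5,240),(364.5,266)],.076)).round(4))
print(loc(onplane(s,[(334.5,207.5),(359.5,211.5)],.076)).round(4))
print("screws z28",loc(onplane(t,[(223.5,250.3),(370.3,276.5)],.028)).round(4),loc(onplane(s,[(300.3,314),(361,238)],.028)).round(4))
print("paddle",loc(onplane(t,[(300,194.5),(395,212)],.067)).round(4),loc(onplane(s,[(268,237),(315,196)],.067)).round(4))
for c,n,b in((t,'top',(180,300,205,415)),(s,'side',(185,335,230,390))):
    im=c["img"].copy(); im=cv2.resize(im,None,fx=4,fy=4)
    for x,y,z in [(-185,-60,6),(-185,40,6),(160,-60,6),(160,40,6),(40,-44,58),(-178,-44,58),(149,32,36),(149,-32,36),(15,-91,67),(-170,-91,67),(65,-17,32),(65,17,32),(15,-57,55),(-170,-57,55),(-178,-44,50),(40,-44,50)]:
        p=proj(c,W(x,y,z))[0]*4+1.5
        cv2.circle(im,(int(p[0]),int(p[1])),3,(0,0,255),1)
    cv2.imwrite(f"pics/{n}fit3.png",im[b[0]*4:b[1]*4,b[2]*4-0:b[3]*4][:600,:800])
E
```

```text
[ 5.21372584e-01 -5.14021057e-02  1.42074421e+00  1.63720224e+02
 -1.85394587e+01] 81.40264712910461
[[-1.7  0.7]
 [-1.3 -0.2]
 [-0.8  4.8]
 [-0.2  3.9]]
[[-0.1 -1.3]
 [ 0.5 -0.8]
 [-0.5 -2.3]
 [-1.2 -5.5]
 [-0.8 -4.8]]
plate top rear [[-0.1255 -0.0329  0.076 ]
 [-0.1256  0.0166  0.076 ]]
[[-0.1096 -0.0274  0.076 ]
 [-0.1131  0.0207  0.076 ]]
screws z28 [[ 0.1444  0.0248  0.028 ]
 [-0.1429  0.0272  0.028 ]] [[ 0.148   0.0279  0.028 ]
 [-0.1024  0.0295  0.028 ]]
paddle [[ 0.0153 -0.0995  0.067 ]
 [-0.1676 -0.0966  0.067 ]] [[ 0.0254 -0.0928  0.067 ]
 [-0.1588 -0.09    0.067 ]]
```

View pics/topfit3.png

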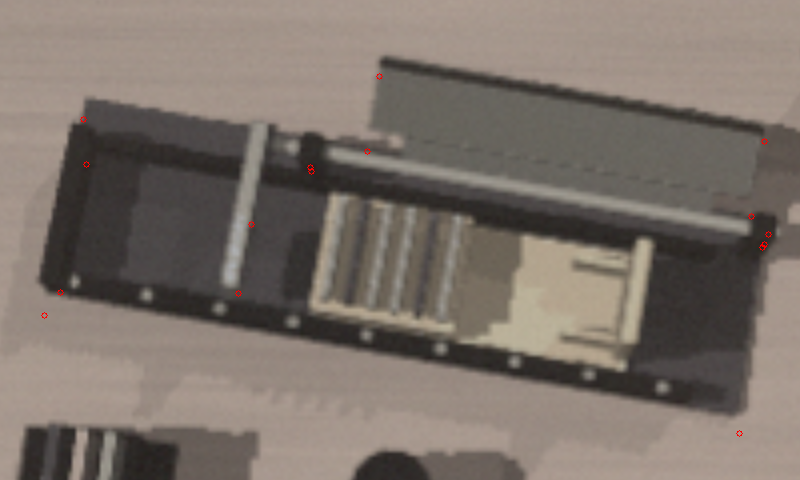

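View pics/sidefit3.png

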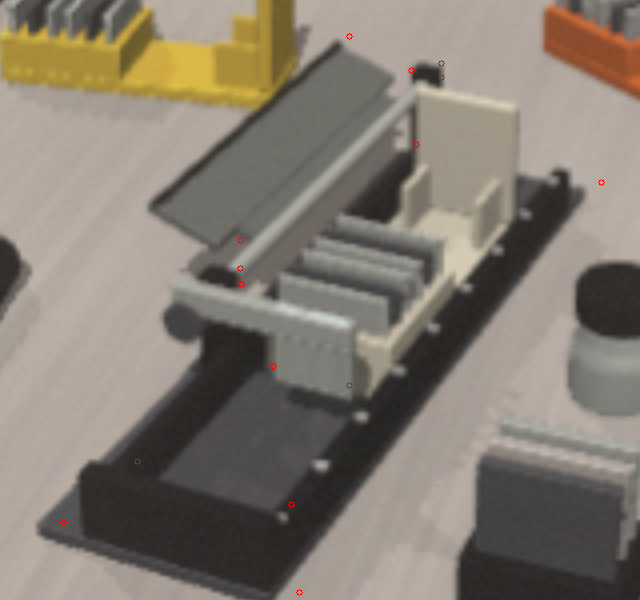

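```bash
cat >> h.py <<'E'
def tri(t,a,s,b):
    A=rays(t,a);B=rays(s,b);out=[]
    for u,v in zip(A,B):
        M=np.c_[u,-v];x=np.linalg.lstsq(M,s["position"]-t["position"],rcond=None)[0]
        p=t["position"]+u*x[0];q=s["position"]+v*x[1];out.append([*((p+q)/2),np.linalg.norm(p-q)])
    return np.array(out)
E
python3 - <<'E'
from h import *
t=load("top0.npz");s=load("side0.npz")
np.set_printoptions(suppress=True,precision=4)
# base corner front-right; rear-left ; screw first ; screw last; paddle outer x=15; paddle outer x=-170; post1; post2; plate corners
a=[(226.3,204.5),(389.5,283.5),(223.5,250.3),(241.5,253.5),(260,257),(370.3,276.5),(300,194.5),(395,212),(283,214.5),(396,234.5),(516,95),(47,91)]
b=[(239.5,316.5),(375.8,232.5),(300.3,314),(310.3,301),(320.3,288.7),(361,238),(268,237),(315,196),(285,253),(336.5,202),(240,163),(-1,0)]
print(tri(t,a,s,b))
print(tri(t,[(366.5,240),(362.5,266.5)],s,[(334.5,207),(359.5,211)]))
print(withdepth(t,[(300,198),(350,205),(390,214),(240,235),(380,255),(302,302),(255,255),(500,300),(40,400),(300,100)]))
print(withdepth(s,[(300,229),(280,290),(290,300),(385,258),(345,225),(285,100),(250,166),(310,310)]))
E
```

```text
[[ 0.6157  0.0975  0.0011  0.0011]
 [ 0.463  -0.2295 -0.001   0.0012]
 [ 0.5181  0.0953  0.025   0.0018]
 [ 0.5129  0.0601  0.0247  0.0012]
 [ 0.507   0.0241  0.0245  0.0008]
 [ 0.4805 -0.1906  0.0037  0.0085]
 [ 0.6226 -0.0512  0.0605  0.0023]
 [ 0.5914 -0.2325  0.0621  0.0032]
 [ 0.5828 -0.0199  0.0533  0.0057]
 [ 0.5485 -0.2354  0.0532  0.0052]
 [ 0.8755 -0.5082  0.0003  0.0034]
 [ 0.6798  0.3077  0.4566  0.0482]]
[[ 0.5358 -0.1772  0.0704  0.0007]
 [ 0.4858 -0.1698  0.0722  0.0001]]
[[ 0.6154 -0.0512  0.0661]
 [ 0.6037 -0.1461  0.0662]
 [ 0.5877 -0.222   0.067 ]
 [ 0.3224 -0.0739  1.1936]
 [ 0.5189 -0.2098  0.006 ]
 [ 0.4193 -0.0592  0.058 ]
 [ 0.5101  0.0334  0.0307]
 [ 0.4332 -0.4507  0.0027]
 [ 0.2128  0.4591  0.0027]
 [ 0.8459 -0.0448 -0.0033]]
[[ 0.58   -0.1027  0.0555]
 [ 0.5744  0.025   0.0097]
 [ 0.5524  0.0399  0.0045]
 [ 0.4172 -0.0499  0.0525]
 [ 0.5118 -0.1662  0.041 ]
 [ 1.4301 -2.4285 -0.3394]
 [ 0.8371 -0.4812  0.0065]
 [ 0.5093  0.072   0.0168]]
```

Call:
{"op": "jog_arm", "data": {"steps": "0 -5 0 -0.015 0 0.04 0.065; 0 -11 0 -0.03 0.005 0.08 0.065; 0 -17 0 -0.05 0.01 0.12 0.065; 0 -23 0 -0.065 0.01 0.16 0.065; 0 -29 0 -0.08 0.015 0.2 0.065; 0 -35 0 -0.095 0.02 0.24 0.065; 0 -41 0 -0.11 0.02 0.28 0.065; 0 -47 0 -0.13 0.025 0.33 0.065; 0 -52 0 -0.145 0.03 0.37 0.065; 0 -55.3 0 -0.158 0.03 0.403 0.065"}}

```text
clock: 1.1
tool_pos: [0.5451, -0.1977, 0.2001]
eef_rot: [-90.0, 0.1, -8.7]
force: [-0.7, -0.7, -0.6]
gripper_width: 0.763
```

Run:
```python
from workcell import *
import cv2,numpy as np
from h import *
for n in("side","top"):
    c=read_camera(n); np.savez(f"{n}1.npz",**c); im=c["img"].copy()
    st=get_state(); p=proj(c,st["tool_pos"])[0]; print(n,p)
    cv2.circle(im,(int(p[0]),int(p[1])),4,(0,0,255),1); cv2.imwrite(f"pics/{n}1.png",im)
    x0,y0=int(p[0])-60,int(p[1])-60
    cv2.imwrite(f"pics/{n}1z.png",cv2.resize(im[max(y0,0):y0+110,x0:x0+130],None,fx=5,fy=5,interpolation=cv2.INTER_CUBIC)); print(x0,y0)
print(st)
```

```text
side [331.0333395  137.19841495]
271 77
top [385.41372959 219.75833682]
325 159
{'clock': 1.2, 'joint_pos': array([-2.77561565e+01,  1.91850931e+01,  3.15454347e-02,  7.09005316e+01,
        6.00047463e-02,  7.07930294e+01]), 'dq': array([-3.75224623, -1.22169066, -1.21959951,  0.35718418, -2.14515722,
       -0.09229678]), 'joint_efforts': array([ 1.33785691e+00, -4.84453940e+01,  2.99422038e+01, -1.22834682e-01,
        2.62957122e-01,  1.47981592e-02]), 'tool_pos': array([ 0.5462845 , -0.196732  ,  0.20036868]), 'eef_rot': array([-8.99255443e+01,  3.13285223e-02, -8.54919390e+00]), 'force': array([ 0.55762677, -0.48739609, -0.35692321]), 'ft_torque': array([-0.01141965,  0.00686806,  0.02140714]), 'gripper_width': 0.7630643538057742}
```

View pics/side1z.png

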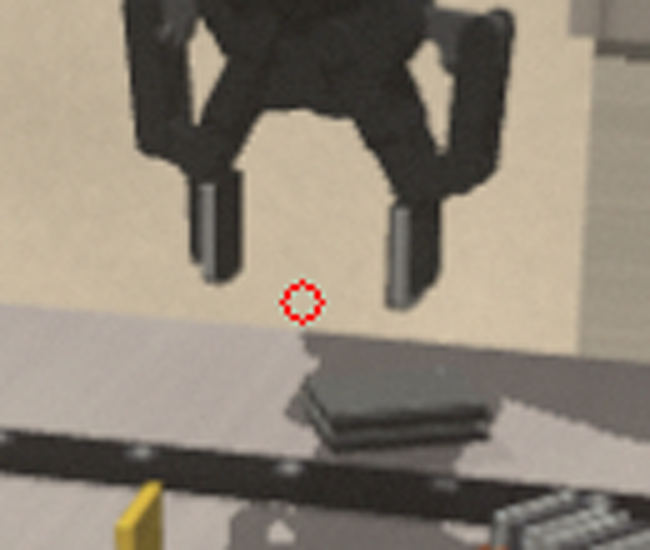

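View pics/top1z.png

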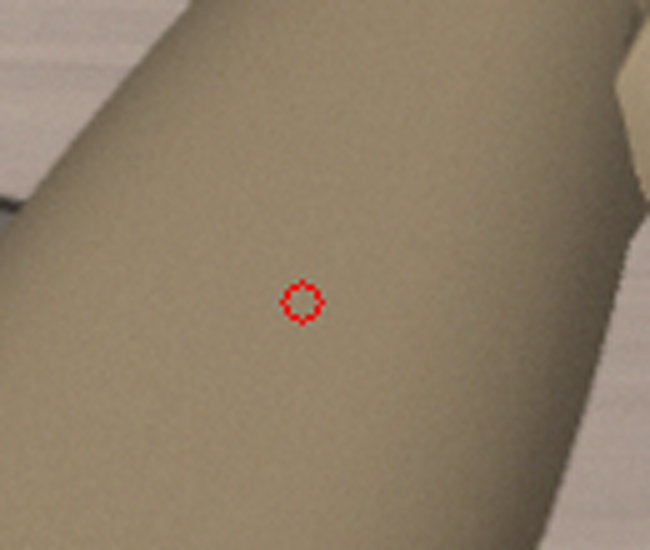

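View pics/side1.png

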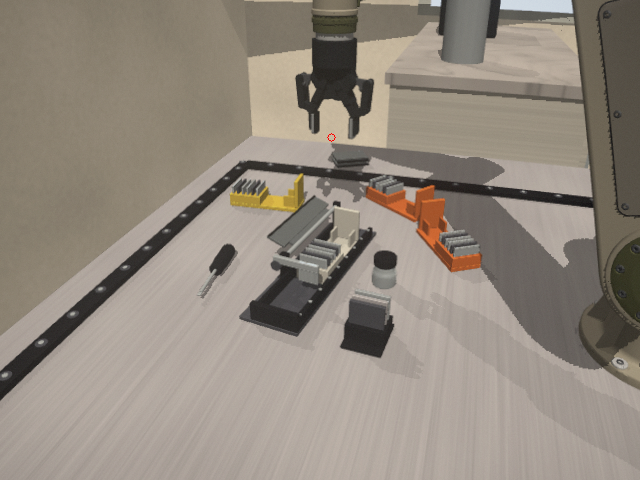

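Run:
```python
from h import *
t=load("top0.npz");s=load("side0.npz");np.set_printoptions(suppress=True,precision=4)
a=np.radians(81.1);ex=np.array([np.cos(a),np.sin(a),0]);ey=np.array([-np.sin(a),np.cos(a),0])
for n,p,z,m in [("post1",(283,216),.058,(.04,-.044)),("post2",(396,236),.058,(-.178,-.044)),("plate",(364.5,253.3),.076,(None,0)),("base1",(226.3,204.5),.006,(.16,-.06)),("base0",(389.5,283.5),.006,(-.185,.04)),("screw",(223.5,250.3),.028,(None,.036)),("screw",(315,267),.028,(None,.036)),("screw",(370.3,276.5),.028,(None,.036))]:
    P=onplane(t,[p],z)[0]; mx,my=m
    print(n,P,"O est",P-ex*(mx or 0)-ey*my if mx is not None else (P@ey-my))
print("y comp of O=(.531,-.0516):",np.array([.5308,-.0516,0])@ey)
```

```text
post1 [ 0.5817 -0.0196  0.058 ] O est [ 0.532  -0.0523  0.058 ]
post2 [ 0.5473 -0.2344  0.058 ] O est [ 0.5314 -0.0517  0.058 ]
plate [ 0.51  -0.173  0.076] O est -0.5305788175943263
base1 [0.615  0.0969 0.006 ] O est [ 0.531  -0.0519  0.006 ]
base0 [ 0.4628 -0.2285  0.006 ] O est [ 0.531  -0.0519  0.006 ]
screw [0.5185 0.0951 0.028 ] O est -0.533518178625383
screw [ 0.4895 -0.0823  0.028 ] O est -0.5323718333530068
screw [ 0.4731 -0.1886  0.028 ] O est -0.5326122873315613
y comp of O=(.531,-.0516): -0.5323921526834444
```

Call:
{"op": "jog_arm", "data": {"steps": "0 0 0 0 0.01 -0.002 0.065; 0 0 0 0 0.025 -0.004 0.065; 0 0 0 0 0.045 -0.007 0.065; 0 0 0 0 0.065 -0.007 0.065; 0 0 0 0 0.085 -0.007 0.065; 0 0 0 0 0.1 -0.007 0.065; 0 0 0 0 0.11 -0.007 0.065; 0 0 0 0 0.115 -0.007 0.065; 0 0 0 0 0.115 -0.007 0.065; 0 0 0 0 0.115 -0.007 0.065"}}

```text
clock: 2.2
tool_pos: [0.5433, -0.2078, 0.0869]
eef_rot: [-90.0, -0.1, -9.0]
force: [0.8, 0.3, 1.0]
gripper_width: 0.759
```

```bash
cat > look.py <<'E'
import sys
from workcell import *
from h import *
k=sys.argv[1]
for n in ("side","top"):
    c=read_camera(n); np.savez(f"{n}{k}.npz",**c); im=c["img"]
    b=(120,320,230,390) if n=="side" else (170,300,205,415)
    f=3 if n=="side" else 3.8
    cv2.imwrite(f"pics/{n}{k}.png",cv2.resize(im[b[0]:b[1],b[2]:b[3]],None,fx=f,fy=f,interpolation=cv2.INTER_CUBIC))
st=get_state()
O=np.array([.5313,-.0519,0]);a=np.radians(81.1);d=st["tool_pos"]-O
print("chute",d[0]*np.cos(a)+d[1]*np.sin(a),-d[0]*np.sin(a)+d[1]*np.cos(a),d[2],st["eef_rot"],st["force"],st["gripper_width"]*.0854,st["clock"])
E
python3 look.py 2
```

```text
chute -0.15199325933173644 -0.03632817974395249 0.08719040959105881 [-9.00390102e+01 -8.77148760e-02 -8.93449679e+00] [-1.20425169  0.16051245 -0.11475933] 0.06494588034566189 2.3
```

View pics/side2.png

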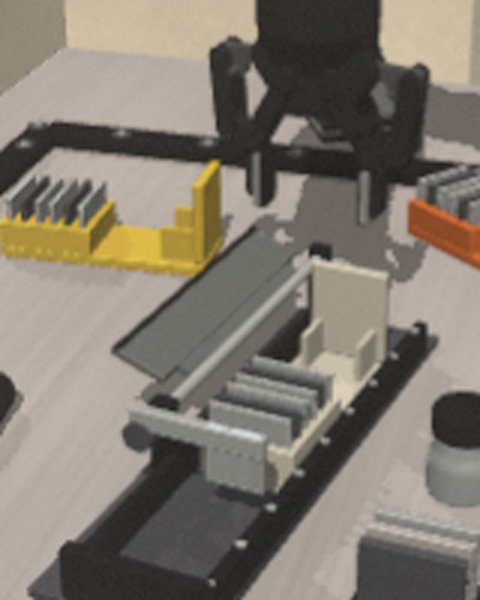

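View pics/top2.png

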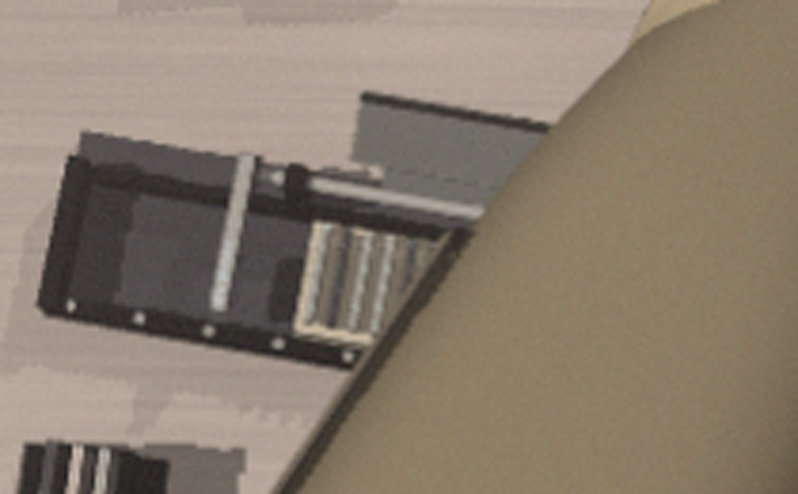

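Run:
```python
from h import *
s=load("side2.npz");a=np.radians(81.1)
for zz in(.083,.088,.093):
  for p in onplane(s,[(317.3,188.3),(353.3,193.3)],zz):
    d=p-[.5313,-.0519,0]; print(zz,(d@[np.cos(a),np.sin(a),0]).round(4),(d@[-np.sin(a),np.cos(a),0]).round(4))
```

```text
0.083 -0.1626 -0.0774
0.083 -0.17 -0.0042
0.088 -0.1523 -0.0726
0.088 -0.1596 -0.0003
0.093 -0.142 -0.0678
0.093 -0.1493 0.0036
```

Call:
{"op": "jog_arm", "data": {"steps": "0 0 0 0 0.003 0 0.065; 0 0 0 0 0.008 0 0.065; 0 0 0 0 0.014 0 0.065; 0 0 0 0 0.02 0 0.065; 0 0 0 0 0.026 0 0.065; 0 0 0 0 0.032 0 0.065; 0 0 0 0 0.038 0 0.065; 0 0 0 0 0.043 0 0.065; 0 0 0 0 0.046 0 0.065; 0 0 0 0 0.046 0 0.065"}}

```text
clock: 3.3
tool_pos: [0.5434, -0.2074, 0.0401]
eef_rot: [-90.0, -0.0, -8.9]
force: [2.2, 0.1, 3.2]
gripper_width: 0.763
```

```bash
python3 look.py 3
```

```text
chute -0.15174513811829685 -0.03610532884183108 0.04054433339787061 [-9.00106997e+01 -4.22893238e-02 -8.92662065e+00] [ 2.53588835 -0.04718111  2.76078635] 0.06475021482864754 3.4
```

View pics/side3.png

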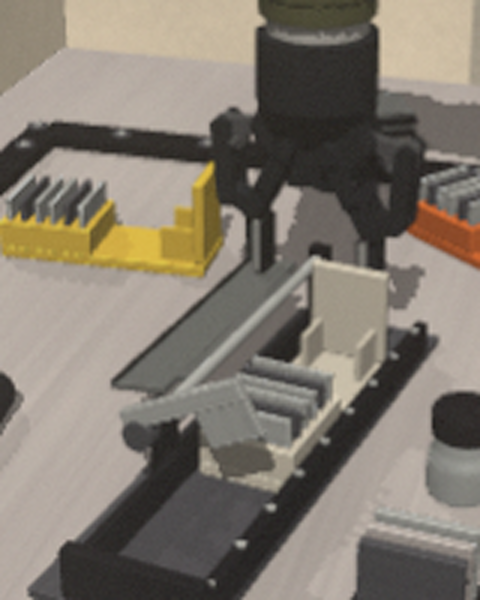

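View pics/top3.png

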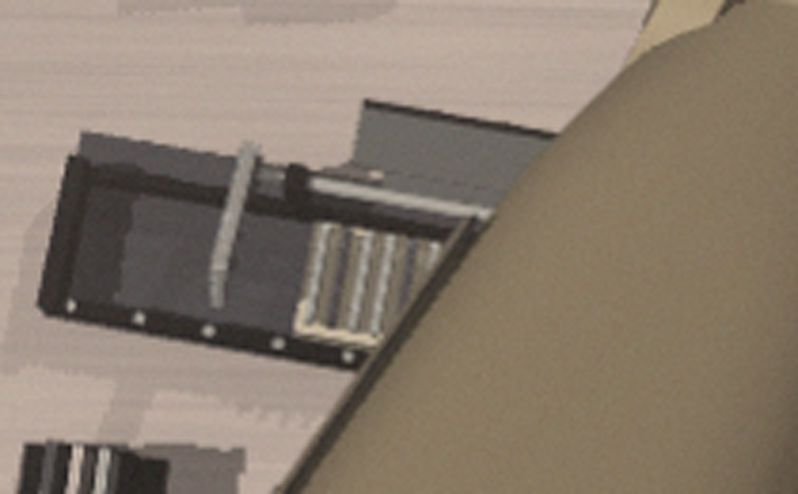

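Call:
{"op": "jog_arm", "data": {"steps": "0 0 0 0 0.002 0 0.065; 0 0 0 0 0.004 0 0.065; 0 0 0 0 0.006 0 0.065; 0 0 0 0 0.008 0 0.065; 0 0 0 0 0.009 0 0.065; 0 0 0 0 0.009 0 0.065; 0 0 0 0 0.009 0 0.065; 0 0 0 0 0.009 0 0.065; 0 0 0 0 0.009 0 0.065; 0 0 0 0 0.009 0 0.065"}}

```text
clock: 4.4
tool_pos: [0.5432, -0.2073, 0.0314]
eef_rot: [-90.0, -0.0, -8.9]
force: [-1.4, -0.5, 3.7]
gripper_width: 0.758
```

```bash
python3 look.py 4
```

```text
chute -0.15166741252654464 -0.0357932424544243 0.03136990138341952 [-9.00063629e+01 -8.34441187e-03 -8.92497407e+00] [-1.34588998 -0.08162934  3.5379829 ] 0.06510061555682345 4.5
```

View pics/side4.png

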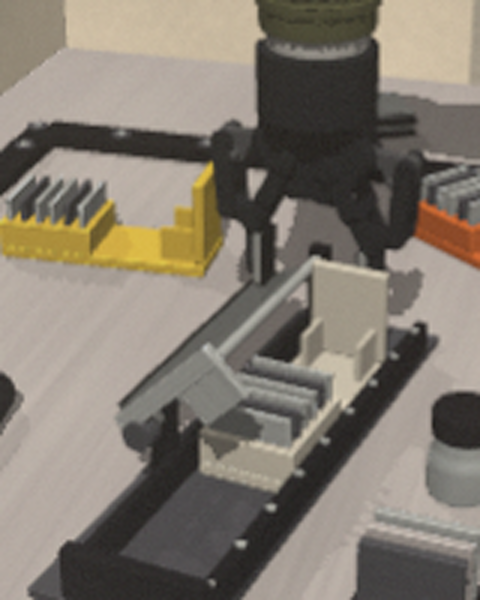

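View pics/top4.png

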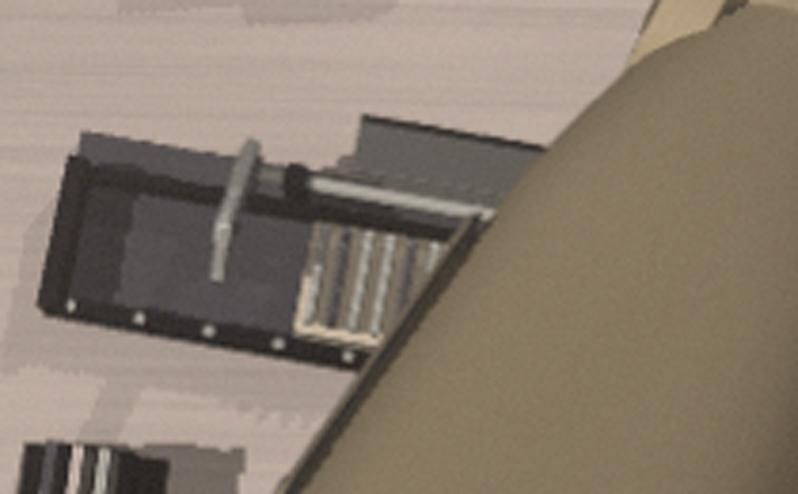

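Run:
```python
from h import *
t=load("top4.npz");s=load("side4.npz");a=np.radians(81.1)
ex=np.array([np.cos(a),np.sin(a),0]);ey=np.array([-np.sin(a),np.cos(a),0]);O=np.array([.5313,-.0519,0])
for th in(0,.3,.5,.6,.7,.8,.9):
    b=np.radians(20)-th
    P=O+ex*.015+ey*(-.044-.05*np.cos(b))+[0,0,.05+.05*np.sin(b)]
    print(th,((proj(t,P)[0]-[205,170]+.5)*3.8-.5).round(1),((proj(s,P)[0]-[230,120]+.5)*3-.5).round(1))
```

```text
0 [362.6  91.6] [111.1 341.4]
0.3 [364.   93.6] [107.9 362.5]
0.5 [364.1  99.6] [109.5 377.6]
0.6 [363.9 103.9] [111.4 385.2]
0.7 [363.5 109. ] [114.  392.8]
0.8 [362.9 114.8] [117.3 400.3]
0.9 [362.2 121.4] [121.2 407.6]
```

Call:
{"op": "jog_arm", "data": {"steps": "0 0 0 0 0 0.003 0.065; 0 0 0 0 0 0.006 0.065; 0 0 0 0 0 0.009 0.065; 0 0 0 0 0 0.012 0.065; 0 0 0 0 0 0.015 0.065; 0 0 0 0 0 0.018 0.065; 0 0 0 0 0 0.021 0.065; 0 0 0 0 0 0.024 0.065; 0 0 0 0 0 0.027 0.065; 0 0 0 0 0 0.03 0.065"}}

```text
clock: 5.5
tool_pos: [0.5479, -0.1777, 0.0314]
eef_rot: [-90.0, -0.0, -8.9]
force: [1.0, -5.0, 3.6]
gripper_width: 0.761
```

```bash
python3 look.py 5
```

```text
chute -0.12114705845868086 -0.035809585890316575 0.03137066200987143 [-8.99776462e+01 -1.27895218e-02 -8.90568966e+00] [ 0.48802639 -2.0088569   3.14872907] 0.06512722320027824 5.6
```

View pics/side5.png

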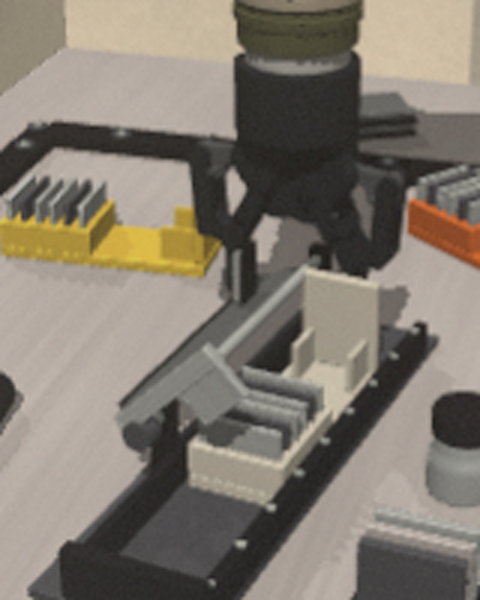

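Call:
{"op": "jog_arm", "data": {"steps": "0 0 0 0 0 0.003 0.065; 0 0 0 0 0 0.006 0.065; 0 0 0 0 0 0.01 0.065; 0 0 0 0 0 0.014 0.065; 0 0 0 0 0 0.018 0.065; 0 0 0 0 0 0.022 0.065; 0 0 0 0 0 0.026 0.065; 0 0 0 0 0 0.03 0.065; 0 0 0 0 0 0.033 0.065; 0 0 0 0 0 0.035 0.065"}}

```text
clock: 6.6
tool_pos: [0.5532, -0.143, 0.0314]
eef_rot: [-90.0, -0.0, -8.9]
force: [-0.2, -5.8, 2.6]
gripper_width: 0.76
```

```bash
python3 look.py 6
```

```text
chute -0.08634767522299107 -0.03574752447514443 0.03134859918418531 [-8.99867056e+01 -2.48008143e-03 -8.91427597e+00] [ 0.43671683 -3.58996937  3.12903619] 0.06480801306114468 6.7
```

View pics/side6.png

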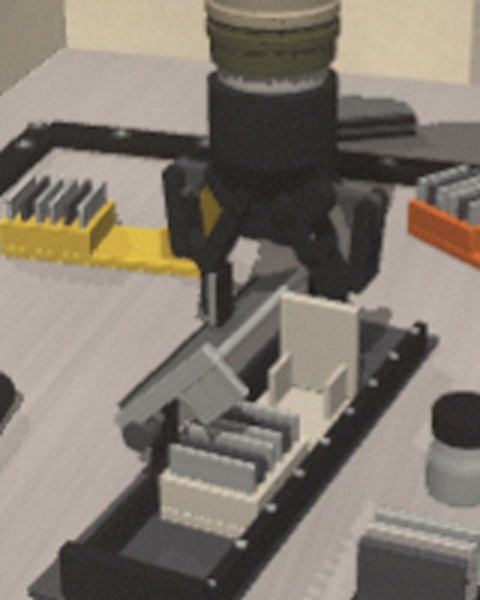

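View pics/top6.png

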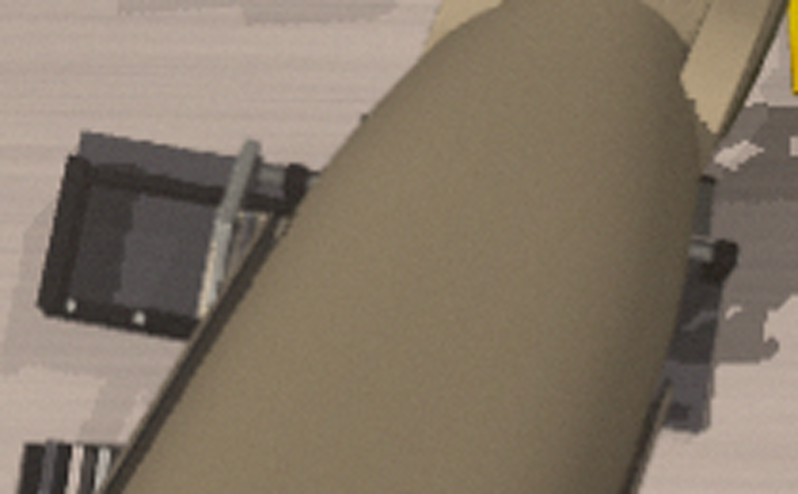

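Call:
{"op": "jog_arm", "data": {"steps": "0 0 0 0 0 0.003 0.065; 0 0 0 0 0 0.007 0.065; 0 0 0 0 0 0.012 0.065; 0 0 0 0 0 0.017 0.065; 0 0 0 0 0 0.022 0.065; 0 0 0 0 0 0.027 0.065; 0 0 0 0 0 0.032 0.065; 0 0 0 0 0 0.036 0.065; 0 0 0 0 0 0.039 0.065; 0 0 0 0 0 0.042 0.065"}}

```text
clock: 7.7
tool_pos: [0.5597, -0.1018, 0.0314]
eef_rot: [-90.0, 0.0, -8.9]
force: [1.4, -5.0, 3.7]
gripper_width: 0.762
```

```bash
python3 look.py 7
```

```text
chute -0.04444711115160226 -0.0357211946480909 0.031317650977957995 [-8.99895372e+01  2.74660086e-03 -8.91784184e+00] [-0.03719161 -5.03703791  2.89452056] 0.06491916213007673 7.8
```

View pics/side7.png

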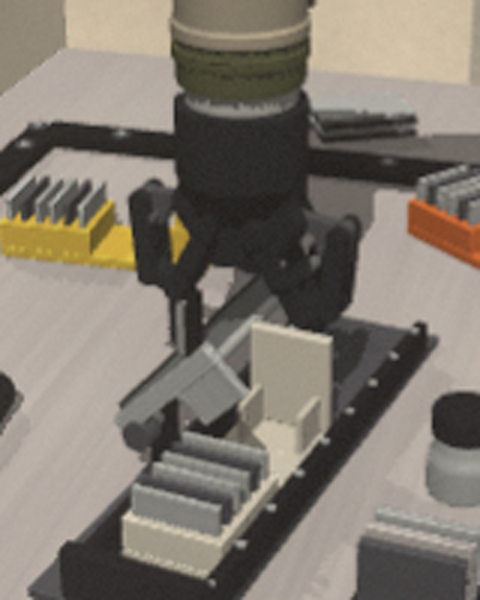

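Call:
{"op": "jog_arm", "data": {"steps": "0 0 0 0 0 0.002 0.065; 0 0 0 0 0 0.004 0.065; 0 0 0 0 0 0.007 0.065; 0 0 0 0 0 0.01 0.065; 0 0 0 0 0 0.013 0.065; 0 0 0 0 0 0.015 0.065; 0 0 0 0 0 0.017 0.065; 0 0 0 0 0 0.019 0.065; 0 0 0 0 0 0.021 0.065; 0 0 0 0 0 0.022 0.065"}}

```text
clock: 8.8
tool_pos: [0.563, -0.0802, 0.0313]
eef_rot: [-90.0, 0.0, -8.9]
force: [0.0, -5.2, 3.4]
gripper_width: 0.755
```

```bash
python3 look.py 8
```

```text
chute -0.02292819334139039 -0.03570716563531274 0.03130603426652033 [-9.00271832e+01  9.97865121e-03 -8.93900287e+00] [ 0.94968703 -3.97960662  3.50910967] 0.0650885054387182 8.9
```

View pics/side8.png

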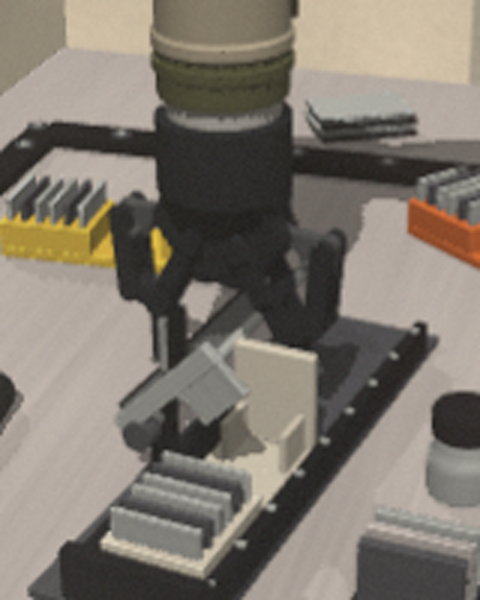

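Call:
{"op": "jog_arm", "data": {"steps": "0 0 0 0 0 0.0005 0.065; 0 0 0 0 0 0.001 0.065; 0 0 0 0 0 0.0015 0.065; 0 0 0 0 0 0.002 0.065; 0 0 0 0 0 0.0025 0.065; 0 0 0 0 0 0.003 0.065; 0 0 0 0 0 0.0035 0.065; 0 0 0 0 0 0.004 0.065; 0 0 0 0 0 0.0045 0.065; 0 0 0 0 0 0.0045 0.065"}}

```text
clock: 9.9
tool_pos: [0.5637, -0.0758, 0.0313]
eef_rot: [-90.0, 0.0, -8.9]
force: [0.5, -6.2, 4.0]
gripper_width: 0.764
```

```bash
python3 look.py 9
```

```text
chute -0.01856464382647015 -0.03575963564434194 0.03132408180193229 [-9.00317323e+01  5.48785873e-03 -8.94558688e+00] [ 1.4242637  -5.05589098  3.38406296] 0.06522119675277466 10.0
```

Not yet at the stop (force still at sliding level); creep on.

Call:
{"op": "jog_arm", "data": {"steps": "0 0 0 0 0 0.0004 0.065; 0 0 0 0 0 0.0008 0.065; 0 0 0 0 0 0.0012 0.065; 0 0 0 0 0 0.0016 0.065; 0 0 0 0 0 0.002 0.065; 0 0 0 0 0 0.0022 0.065; 0 0 0 0 0 0.0024 0.065; 0 0 0 0 0 0.0026 0.065; 0 0 0 0 0 0.0028 0.065; 0 0 0 0 0 0.003 0.065"}}

```text
clock: 11.0
tool_pos: [0.5642, -0.0729, 0.0313]
eef_rot: [-90.0, 0.0, -9.0]
force: [0.3, -5.1, 3.8]
gripper_width: 0.754
```

```bash
python3 look.py 10
```

```text
chute -0.015649252569004263 -0.03568325289326958 0.031300035503236734 [-9.00414399e+01  1.30411791e-02 -8.95360128e+00] [ 0.81745592 -6.05231993  4.16795316] 0.064986613702897 11.1
```

View pics/side10.png

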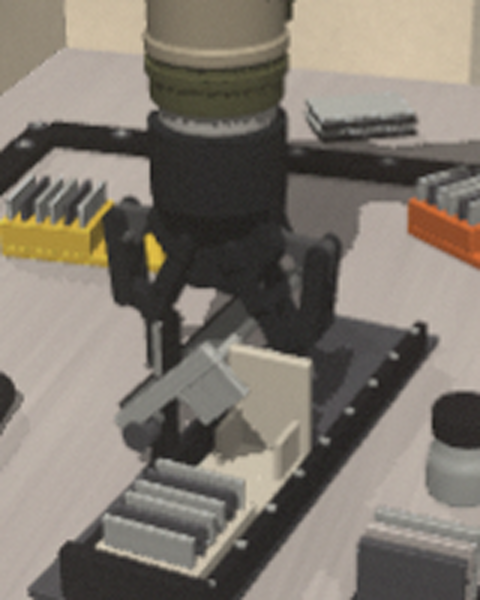

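Still sliding; creep further.

Call:
{"op": "jog_arm", "data": {"steps": "0 0 0 0 0 0.0004 0.065; 0 0 0 0 0 0.0008 0.065; 0 0 0 0 0 0.0012 0.065; 0 0 0 0 0 0.0016 0.065; 0 0 0 0 0 0.002 0.065; 0 0 0 0 0 0.0022 0.065; 0 0 0 0 0 0.0024 0.065; 0 0 0 0 0 0.0026 0.065; 0 0 0 0 0 0.0028 0.065; 0 0 0 0 0 0.003 0.065"}}

```text
clock: 12.1
tool_pos: [0.5642, -0.0727, 0.0315]
eef_rot: [-90.4, 0.0, -9.0]
force: [-2.9, -15.1, 5.9]
gripper_width: 0.76
```

```bash
python3 look.py 11
```

```text
chute -0.015477621885855795 -0.035715719584765354 0.03150252693310839 [-9.03560780e+01  2.56070624e-02 -9.01435500e+00] [ -2.24254149 -15.24501306   4.80658412] 0.06496804344753979 12.2
```

Call:
{"op": "jog_arm", "data": {"steps": "0 0 0 0 0 -0.002 0.065; 0 0 0 0 0 -0.005 0.065; 0 0 0 0 0 -0.008 0.065; 0 0 0 0 0 -0.011 0.065; 0 0 0 0 0 -0.014 0.065; 0 0 0 0 0 -0.014 0.065; 0 0 0 0 0 -0.014 0.065; 0 0 0 0 0 -0.014 0.065; 0 0 0 0 0 -0.014 0.065; 0 0 0 0 0 -0.014 0.065"}}

```text
clock: 13.2
tool_pos: [0.5625, -0.0833, 0.0313]
eef_rot: [-90.0, 0.0, -8.9]
force: [0.5, 0.9, 3.1]
gripper_width: 0.765
```

```bash
python3 look.py 12
```

```text
chute -0.02614791503223786 -0.0356633712329893 0.031267657824973136 [-9.00042509e+01  1.25052769e-02 -8.92782995e+00] [0.65320369 1.34271662 2.17629346] 0.06511371122190614 13.3
```

View pics/side12.png

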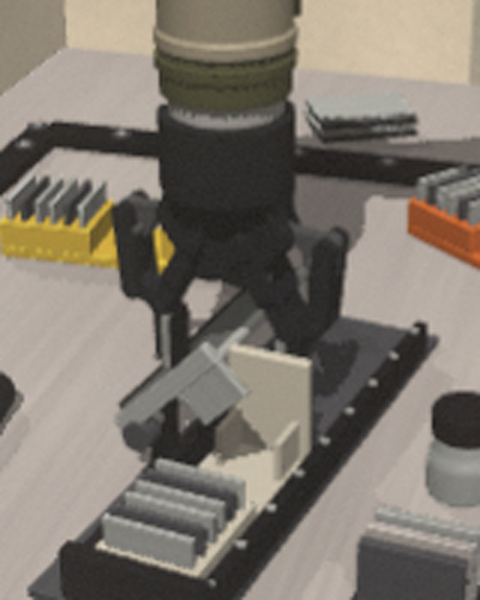

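View pics/top12.png

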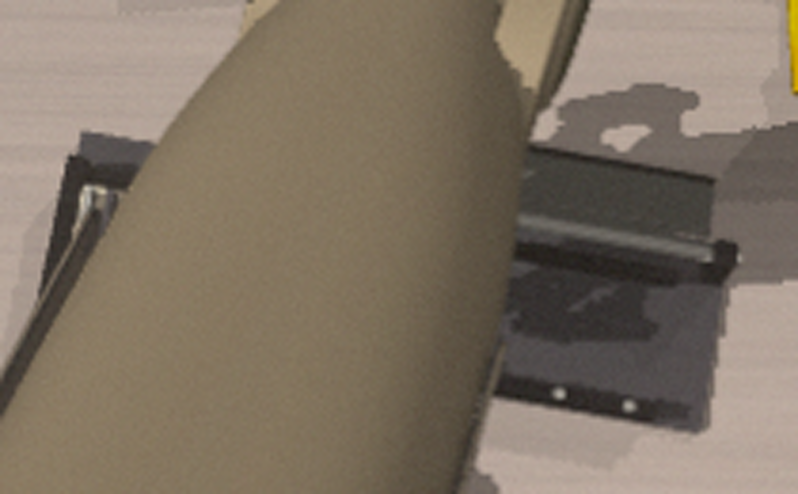

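Call:
{"op": "jog_arm", "data": {"steps": "0 0 0 0 -0.002 0 0.065; 0 0 0 0 -0.005 0 0.065; 0 0 0 0 -0.008 0 0.065; 0 0 0 0 -0.011 0 0.065; 0 0 0 0 -0.014 0 0.065; 0 0 0 0 -0.017 0 0.065; 0 0 0 0 -0.02 0 0.065; 0 0 0 0 -0.023 0 0.065; 0 0 0 0 -0.026 0 0.065; 0 0 0 0 -0.029 0 0.065"}}

```text
clock: 14.3
tool_pos: [0.5624, -0.0832, 0.0603]
eef_rot: [-90.0, 0.0, -8.9]
force: [0.3, 0.3, -0.2]
gripper_width: 0.764
```

Call:
{"op": "jog_arm", "data": {"steps": "0 0 0 0 -0.004 0 0.065; 0 0 0 0 -0.01 0 0.065; 0 0 0 0 -0.02 0 0.065; 0 0 0 0 -0.035 0 0.065; 0 0 0 0 -0.05 0 0.065; 0 0 0 0 -0.07 0 0.065; 0 0 0 0 -0.09 0 0.065; 0 0 0 0 -0.11 0 0.065; 0 0 0 0 -0.125 0 0.065; 0 0 0 0 -0.13 0 0.065"}}

```text
clock: 15.3
tool_pos: [0.5637, -0.0836, 0.193]
eef_rot: [-90.0, -0.2, -8.9]
force: [0.7, -0.4, -0.7]
gripper_width: 0.761
```

Call:
{"op": "jog_arm", "data": {"steps": "0 0 0 0 0 -0.02 0.065; 0 0 0 0 0 -0.05 0.065; 0 0 0 0 0 -0.09 0.065; 0 0 0 0 0 -0.13 0.065; 0 0 0 0 0 -0.17 0.065; 0 0 0 0 0 -0.2 0.065; 0 0 0 0 0 -0.23 0.065; 0 0 0 0 0 -0.25 0.065; 0 0 0 0 0 -0.26 0.065; 0 0 0 0 0 -0.26 0.065"}}

```text
clock: 16.3
tool_pos: [0.522, -0.3408, 0.19]
eef_rot: [-90.0, 0.0, -9.0]
force: [-0.2, 0.8, 1.0]
gripper_width: 0.76
```

```bash
python3 look.py 13
```

```text
chute -0.2851685084271551 -0.035583090480209814 0.1901476712575015 [-8.99555388e+01  2.73955212e-02 -8.89320210e+00] [-0.38142978  0.1272247  -0.65760818] 0.06500049111403589 16.4
```

View pics/side13.png

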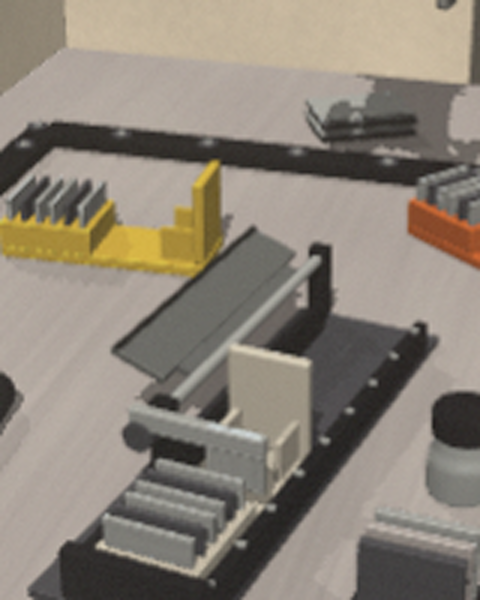

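View pics/top13.png

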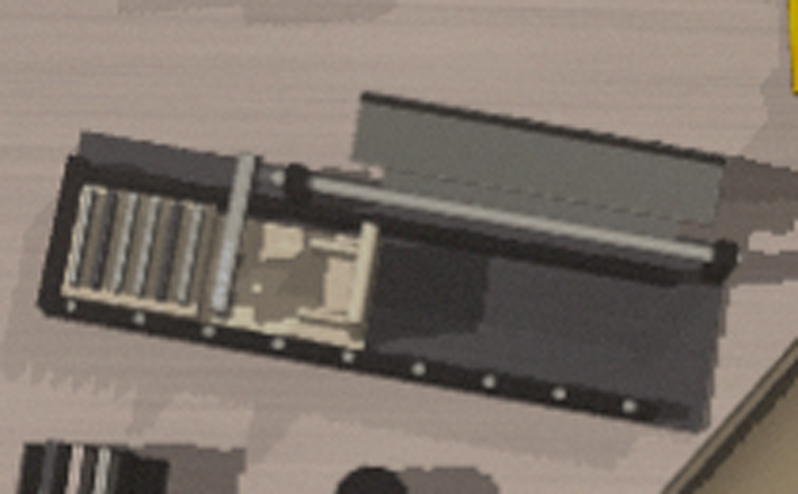

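Run:
```python
from h import *
from workcell import *
t=load("top13.npz");a=np.radians(81.1)
p=onplane(t,[(301.6,245)],.076)[0]-[.5313,-.0519,0];print("plate mid x",p@[np.cos(a),np.sin(a),0],"-> rack x ~",p@[np.cos(a),np.sin(a),0]-.004+.0775)
d=cv2.absdiff(load("side0.npz")["img"],load("side13.npz")["img"]).max(2)
print("jar/holder/driver diff",d[245:292,365:400].mean(),d[285:355,340:395].mean(),d[240:300,195:240].mean())
print(hand_in())
```

```text
plate mid x -0.005726373042209488 -> rack x ~ 0.06777362695779052
jar/holder/driver diff 3.5124620060790273 3.2475324675324675 3.394814814814815
the job is handed in; nothing more can be done
None
```

I loaded the rack and handed the job in at about 16.4 s, but one check, the rack's final position, came out close to its limit.

**What I did:** One finger held the paddle down, with the gate at about 0.8 rad judged from the images. The other finger pushed the white rack along the chute until the force rose from about 5 N to 15 N and it stopped moving. I backed off about 11 mm with the gate still open, let the paddle up slowly, then lifted and moved clear.

**Last checks:**
- **Rack at the stop:** The top view shows it flat and against the end stop. The push finger also stopped about where the home position predicts.
- **Rack position, near the limit:** A rough one-pixel measurement of the push plate gave a rack x of about 67.8 mm. Home is 71.5 mm and the lower limit is 67.5 mm. That reading is only good to a few mm, so I trusted the stop in motion and the force rise over it.
- **Gate:** It looks fully closed behind the blanks, and the paddle is back in its starting place. I saw no contact between gate and rack in the images I took.
- **Jar, screwdriver and card holder:** The before and after side images of all three match to noise level.
- **Robot:** It is touching nothing, with forces below 1 N.

**Camera disagreement:** Heights triangulated from the two cameras came out 4–5 mm low, apparently because of the side camera. I took positions from the top camera at the known heights instead, and those agreed to 1–2 mm.

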